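# Seat the wide circuit card in its guide frame

### The job

Two circuit cards stand upright in the wooden stand. Take the wider card out by its grip bar, slide its two side edges down into the upright guides of the grey guide frame, and lower it gently until it is fully home on the frame's base, then let go. Leave the narrower card standing in its groove.

Things in the scene. Friction and masses are not known exactly. Their poses are not given: they have to be found in the camera images.
- wide_card: Card to move: upright dark green board 100 mm wide (y), 85 high (z), 5 thick (x), chips on its face, brass contacts at the lower edge. On the middle of its top a grey ribbed grip bar, 44 mm long (y), 15 thick (x), 83 to 109 mm above the lower edge: pinch it from above along x. Origin: middle of the lower edge, z up. Loose, about 0.12 kg. Starts in either groove of the stand.
- narrow_card: A second green card that stays in the stand's other groove: same height, thickness, grip bar and axes as the wide card, but only 70 mm wide. Origin: middle of its lower edge, z up.
- stand: Fixed light wooden stand, 150 (x) x 120 (y) mm, 32 mm high, with two grooves along y at x = -50 and +50 mm, 7 mm wide, floor 8 mm above the desk; cards are drawn straight up. Origin: centre of its underside on the desk, z up. Between stand and guide frame is a pump case about 0.15 m high: carry the card over or round it.
- frame: Fixed guide frame, base 76 (x) x 150 (y) x 10 mm. Origin: underside centre on the desk, below the slot's middle; z up; card width goes along y, facing either way. Two grey upright channels face each other, floors 106 mm apart, each 9 mm wide (x), 9 deep; above z = 75 mm they flare to a mouth 27 (x) x 124 (y) mm at z = 95. Seated card: lower edge on the base, z = 10 mm.
Things that resemble listed ones, but are neither listed nor needed, are in the scene too. What is shaped like the wide_card but purple is not meant.

How it is judged:
By the outcome, as a careful person would: the job done as asked, in the order asked, and still so for the second after the job is handed in, with the robot touching nothing.
It also fails if it takes over 51 s, if anything falls off the work surface, if the arm or the gripper's body presses on something with over 40 N, if the wrist force passes 120 N, or if a joint passes its speed limit or range.

### The arm

A 6-joint arm with a two-finger parallel gripper is mounted at the origin on a cart in front of the work surface, level with it; the furniture and walls round the work are solid. World frame = base frame: x ahead of the robot, y to its left, z up, the work surface at z = 0. Lengths are in m, angles in rad, forces in N, time in s.
With the tool pointing down it reaches from about 0.35 to 0.725 m from the base axis. Payload 6 kg.
Tool frame: the origin (TCP) lies midway between the tips of the shut fingers; the grasp point (between the pads) lies 19 mm behind it; y points along the fingers, z is the direction in which the jaws open and shut, and the axes are right-handed (so a half turn about y gives the same grasp; the last joint's range is limited). The gripper opens to 85 mm and grips with 20 to 120 N. Pads are 22 mm wide; open, the fingers measure 114 mm over their backs; the gripper's body (76 mm by 85 mm) begins 54 mm behind the grasp point. The pads swing forward as they close: fully open they stand 13 mm farther back than shut.
Start: joints at [-0.783, 0.04, 0.085, 0, -1.615, -0.334], TCP at [0.263, -0.539, 0.231] pointing down, gripper open.
Joint ranges: [-2.56, 2.56], [-1.29, 2.01], [-1.08, 1.49], [-3.29, 1.98], [-2.81, -0.18], [-2.99, 2.99]. Speed limits (rad/s): [2.57, 2.57, 3.01, 3.14, 3.14, 3.14].

### API

Orientations are given as a rotation vector (axis times angle).
In Python, from plant import observe, get_image, finish_job gives the robot as it stands. The module is installed in compiled form; this text tells all that it offers.
- The arm moves only by the shell command python3 -m inch 'ROWS' [FORCE]. ROWS is JSON, a list of rows, each a list of 7 numbers: the finger opening in cm, from 0 to 8.54, then the shift along the world's x, y, z in cm, then the turn, a rotation vector about the world's x, y, z in rad. In form: [[claw, tx, ty, tz, wx, wy, wz], ...]. A call has 1 to 10 rows; each row shifts and turns the commanded pose from where the row before left it; what a row does not reach is not made up. A row lasts 1/12 s, in which the tool goes at most 41.7 mm and 7.16 degrees, less where a joint would pass 70% of its speed; a pose out of reach is approached as far as the arm can. A call with a gripper value outside its range is refused whole. The fingers move at their own pace and stop on an object; FORCE is the grip in N (left out, the last holds). Time passes only in rows, so rows that do not move let the fingers close. It gives the time, the measured TCP pose, the force and the opening at its end, in the units of the state.
- observe(): the state, without advancing time (a new reading comes with each control period).
- get_image(name): name is "scene" or "top" or "wrist"; returns a dict with "frame" (480x640x3 uint8, red, green, blue), "z_map" (480x640 float32, m along the optical axis (not along the pixel's ray), 0 where there is no reading), "fx", "fy", "cx", "cy" (pixels), "cam_to_world" (4x4, takes a point from camera to world coordinates); the wrist camera has in their place "mount" (4x4, takes a point from camera to tool coordinates, whose origin is the TCP and whose axes are the tool frame's). Camera axes: x right, y down, z forward; pixel columns grow to the right and rows downward; lengths in m; the calibration is good to about 2 mm. A picture is of the moment at which its call begins: read the wrist's pose just before it.
- finish_job(): hands the job in, once; it reports no verdict.
The state is a dict: "time": time; "joints": joint angles; "qvel": joint speeds; "tau": joint torques, N m; "ee_pos": TCP position; "tool_rot": TCP orientation; "ft_force": force on the tool from outside, world axes, zero at the start; "ft_torque": the same for the moment, N m; "width": finger opening in m.
Only numpy, scipy, OpenCV 4.12 (cv2) and the standard library are available. Lean on these libraries where they do the work, as an engineer would, in place of code of your own. Each camera call takes 0.05 s, during which the arm holds its last target.

## Working session

There is one attempt and no reset: what is moved stays moved. The work goes in short steps, Python scripts to look and compute and a shell command to move; the robot and the scene stay as the last step left them, time stands still between calls to the robot, and variables do not carry over. Pictures are saved under pics/ and viewed, and the job is handed in when it is done.

```bash
mkdir -p pics; cat > h.py <<'E'
import numpy as np, cv2
from plant import observe, get_image
def save(im,n): cv2.imwrite('pics/'+n+'.png', im['frame'][:,:,::-1])
def cloud(im,T):
    z=im['z_map']; v,u=np.indices(z.shape)
    P=np.stack([(u-im['cx'])/im['fx']*z,(v-im['cy'])/im['fy']*z,z],-1)
    return P@T[:3,:3].T+T[:3,3]
E
python3 - <<'E'
from h import *
np.set_printoptions(precision=4,suppress=True)
s=observe(); print(s)
for n in('scene','top'):
    im=get_image(n); save(im,n+'0'); np.savez('pics/'+n+'0.npz',**im); print(im['cam_to_world'],im['fx'])
E
```

```text
{'time': 0.0, 'joints': array([-0.7833,  0.0408,  0.0838, -0.0005, -1.6155, -0.3337]), 'qvel': array([ 0.0025, -0.0012,  0.0009, -0.0009,  0.0012,  0.0013]), 'tau': array([ -0.0003, -36.82  ,  34.7406,   6.9326,  -0.0056,   0.    ]), 'ee_pos': array([ 0.2629, -0.5389,  0.2303]), 'tool_rot': array([-1.5396, -0.3554,  0.3562]), 'ft_force': array([ 0.4938,  0.2367, -0.3647]), 'ft_torque': array([ 0.0195,  0.0398, -0.0407]), 'width': 0.08538675823098023}
[[-0.8845 -0.2482  0.3951  0.1165]
 [-0.4663  0.4987 -0.7307  0.904 ]
 [-0.0157 -0.8305 -0.5568  0.7546]
 [ 0.      0.      0.      1.    ]] 461.67800470924294
[[-0.0466 -0.9751  0.2167  0.3425]
 [-0.9989  0.047  -0.0034 -0.0354]
 [-0.0068 -0.2166 -0.9762  1.4174]
 [ 0.      0.      0.      1.    ]] 565.3115741190618
```

View pics/scene0.png

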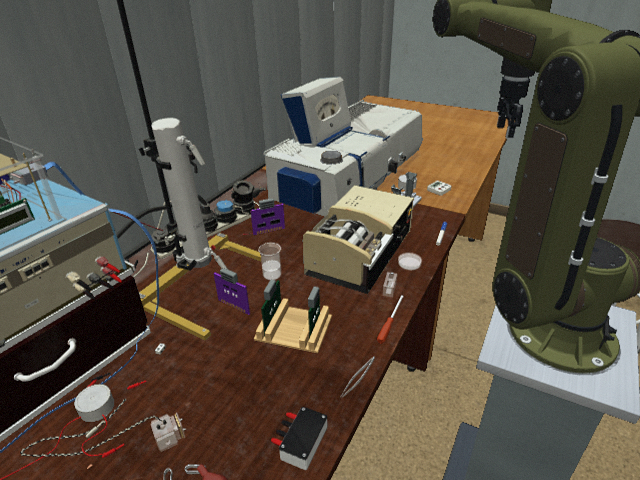

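View pics/top0.png

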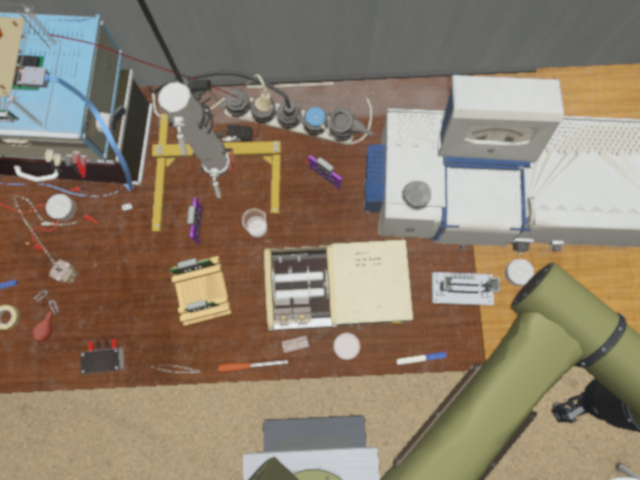

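The scene shows the stand at px (290,320), with a tall card at (272,300) and one at (314,300). In the top view the stand is at (200,290), with grey bars at (193,265) and (195,305). The frame is the pale object at (463,287). I'll zoom in and get coordinates.

```bash
python3 - <<'E'
from h import *
np.set_printoptions(precision=4,suppress=True)
t=dict(np.load('pics/top0.npz')); s=dict(np.load('pics/scene0.npz'))
f=t['frame'][:,:,::-1]
a=cv2.resize(f[240:340,160:250],None,fx=4.4,fy=4.4,interpolation=3)[:440]
b=cv2.resize(f[260:320,425:525],None,fx=4,fy=4,interpolation=3)
c=cv2.resize(s['frame'][270:360,245:335,::-1],None,fx=3.9,fy=3.9,interpolation=3)
W=np.zeros((600,800,3),np.uint8); W[:351,400:751]=c; W[:440,:396]=a; W[355:595,400:800]=b
cv2.imwrite('pics/z1.png',W)
X=cloud(t,t['cam_to_world'])
for n,(v0,v1,u0,u1) in dict(stand=(250,330,165,235),frame=(265,310,428,500),pump=(235,335,260,418)).items():
    P=X[v0:v1,u0:u1].reshape(-1,3)
    for lo,hi in((.025,.04),(.04,.06),(.06,.08),(.085,.11),(.11,.13),(.13,.17)):
        m=(P[:,2]>lo)&(P[:,2]<hi)
        if m.sum()>4:
            q=P[m]; r=cv2.minAreaRect((q[:,:2]*1000).astype(np.float32)); print(n,lo,hi,m.sum(),q.min(0),q.max(0),q.mean(0),r)
E
```

```text
stand 0.025 0.04 833 [0.4668 0.1878 0.0253] [0.6221 0.3301 0.0399] [0.5352 0.2536 0.0333] ((544.2132568359375, 259.7484436035156), (136.6932373046875, 120.23897552490234), 11.876582145690918)
stand 0.04 0.06 122 [0.4771 0.2145 0.04  ] [0.6028 0.3175 0.0596] [0.557  0.2604 0.0498] ((537.499755859375, 262.44500732421875), (118.9803466796875, 98.08969116210938), 7.489663600921631)
stand 0.06 0.08 92 [0.4861 0.2142 0.0603] [0.6032 0.3174 0.0791] [0.5634 0.2616 0.0702] ((541.8281860351562, 258.3951110839844), (103.71931457519531, 97.83250427246094), 12.736048698425293)
stand 0.085 0.11 143 [0.4846 0.214  0.085 ] [0.6056 0.3187 0.1098] [0.5592 0.2595 0.0968] ((542.6089477539062, 257.3655090332031), (111.44906616210938, 99.40519714355469), 14.209266662597656)
stand 0.11 0.13 244 [0.4858 0.2271 0.1107] [0.6029 0.2916 0.1286] [0.5432 0.2584 0.118 ] ((544.2614135742188, 259.0625305175781), (115.17182922363281, 43.952476501464844), 12.4675931930542)
frame 0.025 0.04 101 [ 0.4928 -0.4581  0.025 ] [ 0.547  -0.3274  0.0391] [ 0.5174 -0.3931  0.0284] ((522.8516845703125, -393.37884521484375), (132.
[... 1118 characters left out ...]
.1197  0.0697] ((538.8655395507812, -106.07530212402344), (222.70150756835938, 358.6182556152344), 0.9096993207931519)
pump 0.085 0.11 1134 [ 0.4283 -0.2434  0.0851] [0.6186 0.0848 0.11  ] [ 0.5054 -0.0044  0.101 ] ((523.2923583984375, -81.27375793457031), (327.97833251953125, 188.98046875), 88.71422576904297)
pump 0.11 0.13 7970 [ 0.4356 -0.2452  0.11  ] [0.6242 0.0843 0.13  ] [ 0.5271 -0.113   0.1221] ((528.4921264648438, -79.44325256347656), (186.52830505371094, 329.996337890625), 0.878439724445343)
pump 0.13 0.17 1226 [ 0.4385 -0.24    0.13  ] [0.6176 0.0865 0.156 ] [0.5253 0.0114 0.1409] ((528.9784545898438, -76.86355590820312), (327.6180419921875, 178.3336181640625), 89.29717254638672)
```

View pics/z1.png

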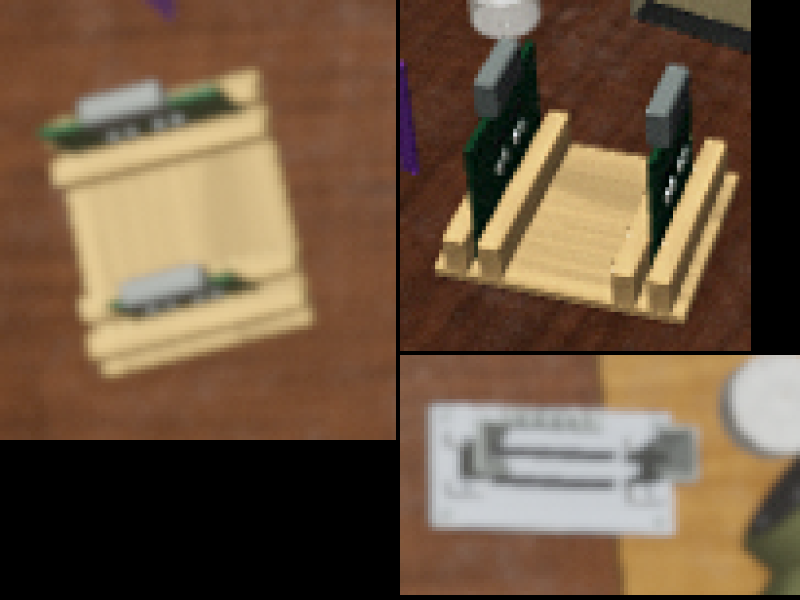

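```bash
python3 - <<'E'
from h import *
from scipy.spatial.transform import Rotation as R
np.set_printoptions(precision=4,suppress=True)
print(R.from_rotvec(observe()['tool_rot']).as_matrix())
im=get_image('wrist'); print(im['mount'],im['fx']); save(im,'w0')
t=dict(np.load('pics/top0.npz')); X=cloud(t,t['cam_to_world'])
v,u=np.indices(X.shape[:2])
for n,(v0,v1) in dict(far=(250,285),near=(285,325)).items():
    P=X[v0:v1,165:235].reshape(-1,3); q=P[(P[:,2]>.113)&(P[:,2]<.13)]
    print(n,q.mean(0),len(q),cv2.minAreaRect((q[:,:2]*1000).astype(np.float32)))
    q=P[(P[:,2]>.045)&(P[:,2]<.105)]; print(cv2.minAreaRect((q[:,:2]*1000).astype(np.float32)))
P=X[265:310,428:500].reshape(-1,3); q=P[(P[:,2]>.088)&(P[:,2]<.11)]; 
for s in(-1,1):
    g=q[(q[:,1]+.394)*s>0]; print('ch',g.mean(0),len(g),g.min(0),g.max(0))
q=P[(P[:,2]>.006)&(P[:,2]<.02)]; print('base',cv2.minAreaRect((q[:,:2]*1000).astype(np.float32)))
# heights around frame
for y in(-.3,-.35,-.4,-.45,-.5):
    print(y,[(round(x,2),round(float(np.max(X[...,2][(abs(X[...,0]-x)<.01)&(abs(X[...,1]-y)<.01)],initial=-1)),3)) for x in np.arange(.4,.8,.04)])
E
```

```text
[[ 0.8988 -0.0008 -0.4384]
 [ 0.4384  0.0014  0.8988]
 [-0.0001 -1.      0.0016]]
[[-0.001   0.9529  0.3033 -0.0784]
 [-0.0006 -0.3033  0.9529 -0.143 ]
 [ 1.      0.0008  0.0008 -0.0003]
 [ 0.      0.      0.      1.    ]] 376.06249736614393
far [0.5924 0.2696 0.1182] 116 ((592.5464477539062, 269.9202880859375), (15.988126754760742, 43.68144226074219), 11.079676628112793)
((590.5498046875, 269.56927490234375), (10.08591079711914, 99.48579406738281), 12.341472625732422)
near [0.4951 0.2481 0.1185] 115 ((495.08563232421875, 248.1873779296875), (14.315498352050781, 43.951358795166016), 12.497830390930176)
((493.1201171875, 247.5143280029297), (9.592509269714355, 69.79845428466797), 12.546401023864746)
ch [ 0.5122 -0.451   0.0933] 83 [ 0.4959 -0.4613  0.0883] [ 0.5286 -0.4361  0.1002]
ch [ 0.5232 -0.3368  0.0943] 73 [ 0.5058 -0.3509  0.0887] [ 0.5379 -0.3279  0.1006]
base ((521.08447265625, -399.0747375488281), (180.2449188232422, 111.17951202392578), 87.2461166381836)
-0.3 [(np.float64(0.4), 0.006), (np.float64(0.44), 0.008), (np.float64(0.48), 0.006), (np.float64(0.52), 0.007), (np.flo
[... 546 characters left out ...]
oat64(0.56), 0.015), (np.float64(0.6), 0.049), (np.float64(0.64), 0.184), (np.float64(0.68), 0.185), (np.float64(0.72), 0.185), (np.float64(0.76), 0.189)]
-0.45 [(np.float64(0.4), 0.62), (np.float64(0.44), 0.006), (np.float64(0.48), 0.017), (np.float64(0.52), 0.1), (np.float64(0.56), 0.009), (np.float64(0.6), 0.009), (np.float64(0.64), 0.186), (np.float64(0.68), 0.185), (np.float64(0.72), 0.187), (np.float64(0.76), 0.192)]
-0.5 [(np.float64(0.4), 0.004), (np.float64(0.44), 0.009), (np.float64(0.48), 0.006), (np.float64(0.52), 0.014), (np.float64(0.56), 0.036), (np.float64(0.6), 0.084), (np.float64(0.64), 0.185), (np.float64(0.68), 0.187), (np.float64(0.72), 0.186), (np.float64(0.76), 0.193)]
```

View pics/w0.png

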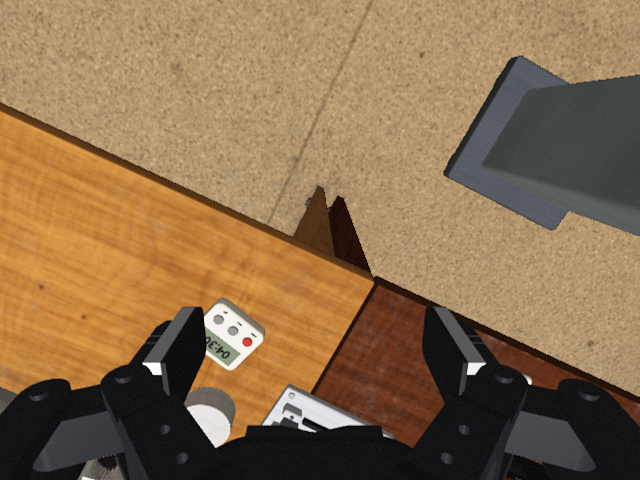

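```bash
python3 -m inch '[[8.5,2.5,1.2,0.4,0,0,0.103],[8.5,2.5,1.2,0.4,0,0,0.103],[8.5,2.5,1.2,0.4,0,0,0.103],[8.5,2.5,1.2,0.4,0,0,0.103],[8.5,2.5,1.2,0.4,0,0,0.103],[8.5,2.5,1.2,0.4,0,0,0.103],[8.5,2.5,1.2,0.4,0,0,0.103],[8.5,2.5,1.2,0.4,0,0,0.103],[8.5,2.5,1.2,0.4,0,0,0.103],[8.5,2.5,1.2,0.4,0,0,0.103]]'
python3 -m inch '[[8.5,0,0,0,0,0,0],[8.5,0,0,0,0,0,0],[8.5,0,0,0,0,0,0]]'
python3 - <<'E'
from h import *
from scipy.spatial.transform import Rotation as R
s=observe(); im=get_image('wrist'); save(im,'w1'); print(s)
T=np.eye(4);T[:3,:3]=R.from_rotvec(s['tool_rot']).as_matrix();T[:3,3]=s['ee_pos']
np.savez('pics/w1.npz',T=T@im['mount'],**im)
E
```

```text
time: 0.98
ee_pos: [0.5141, -0.4184, 0.271]
tool_rot: [-1.246, -1.148, 1.149]
ft_force: [-0.6, -0.9, 0.8]
width: 0.0851
time: 1.23
ee_pos: [0.5129, -0.4192, 0.2707]
tool_rot: [-1.248, -1.144, 1.145]
ft_force: [-0.1, -0.3, 0.3]
width: 0.0851
{'time': 1.2333, 'joints': array([-3.84033697e-01,  2.17906492e-01,  3.50979097e-01,  7.88822793e-05,
       -1.70492640e+00,  2.96401737e-01]), 'qvel': array([-0.01737806, -0.0159414 , -0.0073859 ,  0.00071528,  0.00046829,
        0.00244835]), 'tau': array([ 7.84915946e-01, -4.49068916e+01,  3.45503318e+01,  6.81020245e+00,
        1.86368037e-02,  2.34027661e-02]), 'ee_pos': array([ 0.51289886, -0.41922771,  0.27071866]), 'tool_rot': array([-1.24840886, -1.14379314,  1.14468409]), 'ft_force': array([-0.06037913, -0.2551318 ,  0.31203541]), 'ft_torque': array([0.02451017, 0.03781593, 0.03536039]), 'width': 0.08505558003395572}
```

View pics/w1.png

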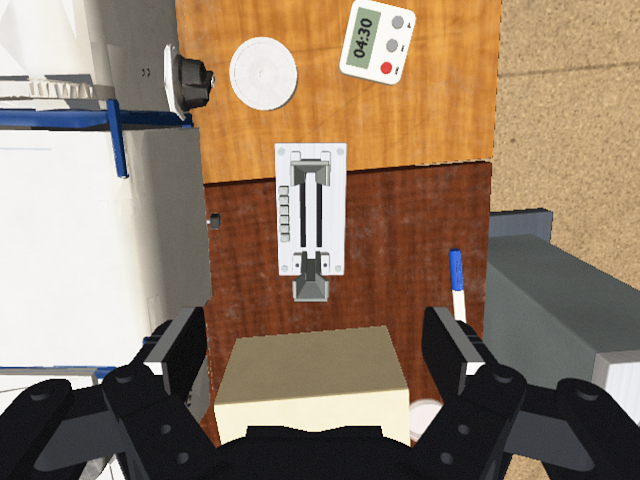

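The wrist view shows the frame's white base at px (275..347, 143..275), its slot along column 311, with flared channel mouths at (310,172) and (311,288). I'll measure the base on z=10 mm and the mouths from depth.

```bash
cat >> h.py <<'E'
def ray(im,T,uv,z):
    uv=np.atleast_2d(np.asarray(uv,float)); d=np.c_[(uv[:,0]-im['cx'])/im['fx'],(uv[:,1]-im['cy'])/im['fy'],np.ones(len(uv))]@T[:3,:3].T
    return T[:3,3]+d*((z-T[2,3])/d[:,2])[:,None]
def wrist(n):
    from scipy.spatial.transform import Rotation as R
    s=observe(); im=get_image('wrist'); save(im,n)
    T=np.eye(4);T[:3,:3]=R.from_rotvec(s['tool_rot']).as_matrix();T[:3,3]=s['ee_pos']
    T=T@im['mount']; np.savez('pics/'+n+'.npz',T=T,**im); return im,T,s
def yaw(v):
    return np.degrees(np.arctan2(-v[0],v[1]))
E
python3 - <<'E'
from h import *
np.set_printoptions(precision=4,suppress=True)
im=dict(np.load('pics/w1.npz')); T=im['T']
f=im['frame'].astype(int)
m=((f.min(2)>150)&(f.max(2)-f.min(2)<40)).astype(np.uint8); 
mm=np.zeros_like(m); mm[135:285,265:360]=m[135:285,265:360]
mm=cv2.morphologyEx(mm,3,np.ones((3,3),np.uint8))
c=max(cv2.findContours(mm,0,2)[0],key=cv2.contourArea); h=cv2.convexHull(c)
a=cv2.approxPolyDP(h,4,True)[:,0]; print(a)
P=ray(im,T,h[:,0],.010); r=cv2.minAreaRect((P[:,:2]*1000).astype(np.float32)); print('base',r)
X=cloud(im,T)[135:310,265:360]; q=X[(X[...,2]>.086)&(X[...,2]<.11)]
print(q[:,2].max(),len(q))
ms=[]
for s in(-1,1):
    g=q[(q[:,1]+.394)*s>0]; 
    if len(g): print('ch',g.mean(0),len(g),cv2.minAreaRect((g[:,:2]*1000).astype(np.float32)))
# slot lines / base height
q=X[(X[...,2]>.0)&(X[...,2]<.03)]; print(np.median(q[:,2]))
w=cv2.resize(im['frame'][135:310,255:365,::-1],None,fx=3.4,fy=3.4,interpolation=2); cv2.imwrite('pics/z2.png',w)
E
```

```text
[[345 143]
 [343 273]
 [279 274]
 [275 143]]
base ((517.2479858398438, -399.042724609375), (147.9639129638672, 75.39466094970703), 85.04054260253906)
0.09676914258452846 1213
ch [ 0.5125 -0.4558  0.0926] 624 ((512.7027587890625, -453.6877136230469), (21.306537628173828, 33.375186920166016), 85.3714599609375)
ch [ 0.5221 -0.3431  0.0919] 589 ((522.0567626953125, -344.8851318359375), (21.59326934814453, 33.921695709228516), 85.21359252929688)
0.010025273521226286
```

View pics/z2.png

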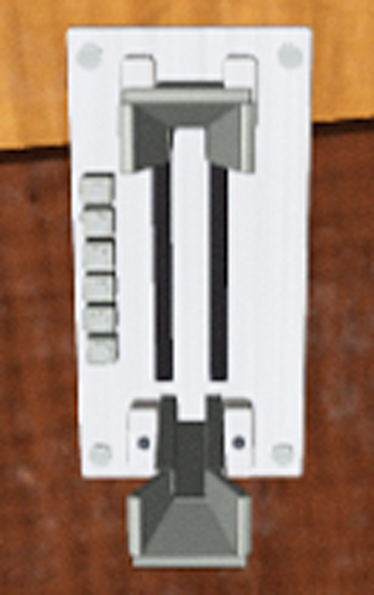

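```bash
python3 - <<'E'
from h import *
t=dict(np.load('pics/top0.npz')); X=cloud(t,t['cam_to_world']).reshape(-1,3); t=dict(np.load('pics/scene0.npz')); X=np.r_[X,cloud(t,t['cam_to_world']).reshape(-1,3)]
print('      ',[round(y,2) for y in np.arange(.45,-.5,-.05)])
for x in np.arange(.4,.86,.05):
    print(round(x,2),[round(float(np.max(X[:,2][(abs(X[:,0]-x)<.025)&(abs(X[:,1]-y)<.025)&(X[:,2]<.5)],initial=-1)),2) for y in np.arange(.45,-.5,-.05)])
E
```

```text
[np.float64(0.45), np.float64(0.4), np.float64(0.35), np.float64(0.3), np.float64(0.25), np.float64(0.2), np.float64(0.15), np.float64(0.1), np.float64(0.05), np.float64(0.0), np.float64(-0.05), np.float64(-0.1), np.float64(-0.15), np.float64(-0.2), np.float64(-0.25), np.float64(-0.3), np.float64(-0.35), np.float64(-0.4), np.float64(-0.45)]
0.4 [0.04, 0.01, 0.01, 0.01, 0.01, 0.01, 0.01, 0.01, 0.04, 0.04, 0.02, 0.03, 0.02, 0.01, 0.01, 0.01, 0.01, 0.01, 0.01]
0.45 [0.02, 0.01, 0.01, 0.04, 0.04, 0.01, 0.01, 0.14, 0.14, 0.13, 0.14, 0.13, 0.13, 0.13, 0.13, 0.01, 0.01, 0.01, 0.01]
0.5 [0.01, 0.01, 0.01, 0.1, 0.13, 0.12, 0.01, 0.15, 0.15, 0.15, 0.15, 0.14, 0.13, 0.13, 0.13, 0.02, 0.1, 0.02, 0.1]
0.55 [0.01, 0.01, 0.03, 0.04, 0.03, 0.02, 0.01, 0.15, 0.15, 0.15, 0.16, 0.14, 0.13, 0.13, 0.13, 0.02, 0.1, 0.03, 0.1]
0.6 [0.01, 0.01, 0.04, 0.13, 0.13, 0.1, 0.01, 0.15, 0.15, 0.15, 0.15, 0.14, 0.13, 0.13, 0.13, 0.01, 0.12, 0.17, 0.19]
0.65 [0.01, 0.01, 0.01, 0.01, 0.09, 0.01, 0.09, 0.09, 0.01, 0.01, 0.01, 0.01, 0.01, 0.18, 0.18, 0.19, 0.19, 0.19, 0.19]
0.7 [0.01, 0.02, 0.02, 0.01, 0.12, 0.01, 0.09, 0.09, 0.01, 0.01, 0.01, 0.01, 0.15, 0.18, 0.2, 0.2, 0.19, 0.19, 0.19]
0.75 [0.02, 0.02, 0.03, 0.01, 0.36, 0.37, 0.01, 0.09, 0.02, 0.01, 0.01, 0.01, 0.16, 0.18, 0.2, 0.2, 0.19, 0.19, 0.2]
0.8 [0.35, 0.3, 0.27, 0.01, 0.43, 0.41, 0.01, 0.02, 0.03, 0.01, 0.12, 0.11, 0.16, 0.19, 0.19, 0.28, 0.34, 0.35, 0.35]
0.85 [0.35, 0.32, 0.02, 0.01, 0.43, 0.43, 0.36, 0.02, 0.03, 0.07, 0.12, 0.01, 0.15, 0.19, 0.19, 0.19, 0.35, 0.35, 0.35]
```

```bash
python3 -m inch '[[8.5,0.3,3.7,0,0,0,0.017],[8.5,0.3,3.7,0,0,0,0.017],[8.5,0.3,3.7,0,0,0,0.017],[8.5,0.3,3.7,0,0,0,0.017],[8.5,0.3,3.7,0,0,0,0.017],[8.5,0.3,3.7,0,0,0,0.017],[8.5,0.3,3.7,0,0,0,0.017],[8.5,0.3,3.7,0,0,0,0.017],[8.5,0.3,3.7,0,0,0,0.017]]'
python3 -m inch '[[8.5,0.3,3.7,0,0,0,0.017],[8.5,0.3,3.7,0,0,0,0.017],[8.5,0.3,3.7,0,0,0,0.017],[8.5,0.3,3.7,0,0,0,0.017],[8.5,0.3,3.7,0,0,0,0.017],[8.5,0.3,3.7,0,0,0,0.017],[8.5,0.3,3.7,0,0,0,0.017],[8.5,0.3,3.7,0,0,0,0.017],[8.5,0.3,3.7,0,0,0,0.017]]'
python3 -m inch '[[8.5,0,0,0,0,0,0],[8.5,0,0,0,0,0,0],[8.5,0,0,0,0,0,0]]'
python3 - <<'E'
from h import *
np.set_printoptions(precision=4,suppress=True)
im,T,s=wrist('w2'); print(s['joints'])
X=cloud(im,T).reshape(-1,3); R=X[(X[:,0]>.42)&(X[:,0]<.68)&(X[:,1]>.15)&(X[:,1]<.36)]
for lo,hi in((.112,.125),(.028,.036)):
    q=R[(R[:,2]>lo)&(R[:,2]<hi)]
    for nm,g in(('far',q[q[:,0]>.545]),('near',q[q[:,0]<=.545])):
        if len(g): print(nm,lo,len(g),g.mean(0),cv2.minAreaRect((g[:,:2]*1000).astype(np.float32)))
E
```

```text
time: 2.03
ee_pos: [0.5392, -0.0855, 0.2717]
tool_rot: [-1.179, -1.257, 1.256]
ft_force: [1.2, 0.1, 0.1]
width: 0.085
time: 2.78
ee_pos: [0.567, 0.2474, 0.2718]
tool_rot: [-1.098, -1.369, 1.367]
ft_force: [0.5, -0.1, 0.8]
width: 0.085
time: 3.03
ee_pos: [0.5671, 0.2459, 0.2714]
tool_rot: [-1.098, -1.368, 1.368]
ft_force: [-0.1, -0.3, -0.2]
width: 0.085
[ 0.7328  0.0969  0.2172  0.0003 -1.6913 -0.5148]
far 0.112 870 [0.5937 0.2646 0.1166] ((593.9088745117188, 265.64794921875), (14.565119743347168, 43.34363555908203), 11.433560371398926)
near 0.112 885 [0.4973 0.2431 0.1167] ((496.449462890625, 243.81396484375), (14.587971687316895, 43.45796203613281), 12.208023071289062)
far 0.028 2136 [0.5937 0.2543 0.032 ] ((626.009033203125, 272.42364501953125), (99.69556427001953, 119.15731048583984), 11.905840873718262)
near 0.028 2084 [0.5035 0.2362 0.0321] ((496.04229736328125, 244.9390106201172), (35.42904281616211, 119.16515350341797), 11.963229179382324)
```

View pics/w2.png

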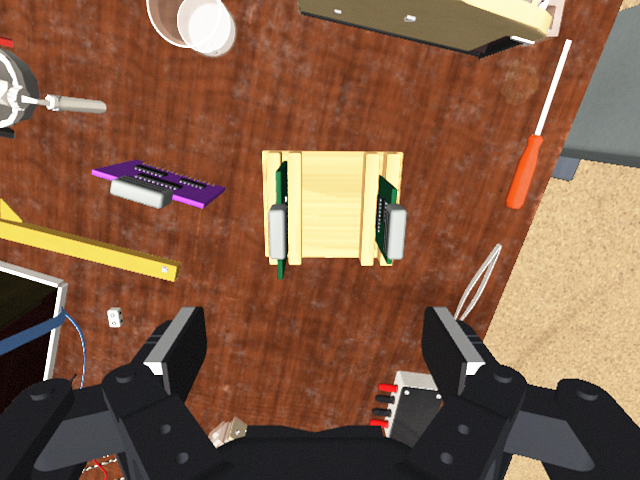

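The wide card sits in the far groove (bar at px (278,232), edges 162..277). Its bar is at (0.594, 0.265), top z 0.1167 (expected 0.117).

```bash
python3 - <<'E'
from h import *
from scipy.spatial.transform import Rotation as R
s=observe(); M=R.from_rotvec(s['tool_rot']).as_matrix(); print(M.round(4)); print(np.degrees(np.arctan2(-M[1,2],-M[0,2])), [593.8,265.2,86]-s['ee_pos']*1000)
E
```

```text
[[-2.156e-01  5.000e-04 -9.765e-01]
 [ 9.765e-01 -0.000e+00 -2.156e-01]
 [-1.000e-04 -1.000e+00 -5.000e-04]]
12.45120375867603 [  26.58928704   19.77429218 -185.72583326]
```

```bash
python3 -m inch '[[6,1.33,1,0,0,0,-0.006],[6,1.33,1,-1,0,0,0],[6,0,0,-3,0,0,0],[6,0,0,-3,0,0,0],[6,0,0,-3,0,0,0],[6,0,0,-1,0,0,0],[6,0,0,0,0,0,0],[6,0,0,0,0,0,0],[6,0,0,0,0,0,0]]'
python3 - <<'E'
from h import *
im,T,s=wrist('w3'); print(s['ee_pos'],s['width'])
X=cloud(im,T).reshape(-1,3); q=X[(abs(X[:,0]-.594)<.03)&(abs(X[:,1]-.265)<.05)&(X[:,2]>.112)&(X[:,2]<.122)]
print(len(q),q.mean(0),cv2.minAreaRect((q[:,:2]*1000).astype(np.float32)))
E
```

```text
time: 3.83
ee_pos: [0.5948, 0.2666, 0.1645]
tool_rot: [-1.103, -1.368, 1.361]
ft_force: [0.6, -0.9, 1.2]
width: 0.06
[0.594785   0.26657427 0.16453512] 0.05995991338197521
1921 [0.59410778 0.26425562 0.11671942] ((593.6898193359375, 265.7748718261719), (14.550135612487793, 43.845985412597656), 11.69112777709961)
```

View pics/w3.png

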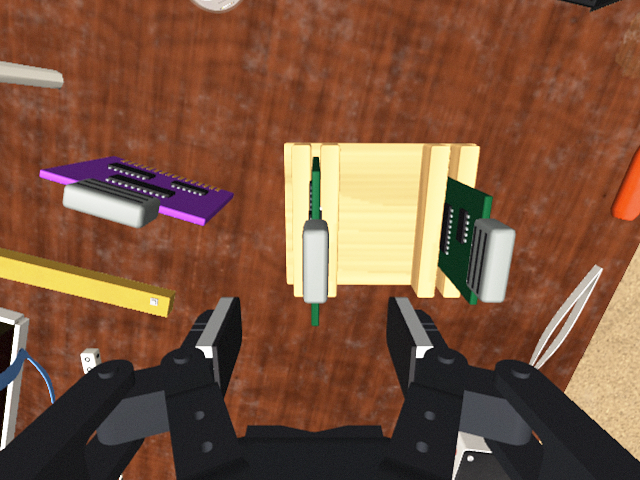

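```bash
python3 -m inch '[[6,-0.1,-0.1,-2.5,0,0,0],[6,0,0,-2.5,0,0,0],[6,0,0,-1.8,0,0,0],[6,0,0,-1,0,0,0],[6,0,0,0,0,0,0],[6,0,0,0,0,0,0],[6,0,0,0,0,0,0]]'
python3 - <<'E'
from h import *
from scipy.spatial.transform import Rotation as R
im,T,s=wrist('w4'); print(s['ee_pos'],s['width']); print(R.from_rotvec(s['tool_rot']).as_matrix().round(4))
E
```

```text
time: 4.47
ee_pos: [0.5937, 0.2663, 0.0858]
tool_rot: [-1.102, -1.367, 1.362]
ft_force: [0.2, 0.5, -0.1]
width: 0.0602
[0.59370024 0.26629078 0.08579809] 0.06022015528297878
[[-2.117e-01  3.000e-03 -9.773e-01]
 [ 9.773e-01  1.400e-03 -2.117e-01]
 [ 8.000e-04 -1.000e+00 -3.200e-03]]
```

View pics/w4.png

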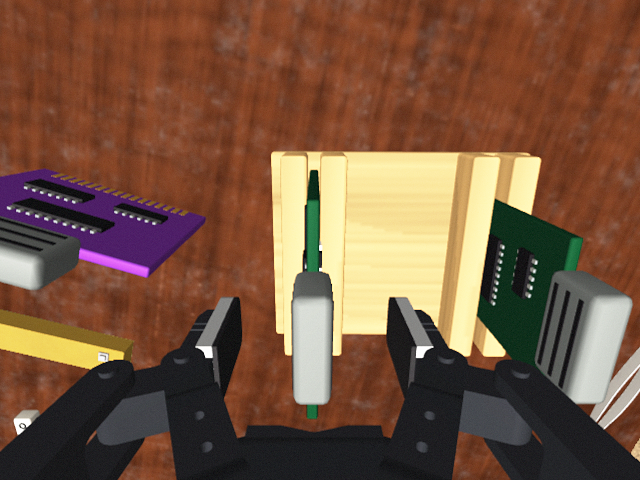

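The bar (px column 312) is centred between the pads, so I'll close on it.

```bash
python3 -m inch '[[1,0,0,0,0,0,0],[1,0,0,0,0,0,0],[1,0,0,0,0,0,0],[1,0,0,0,0,0,0],[1,0,0,0,0,0,0],[1,0,0,0,0,0,0],[1,0,0,0,0,0,0],[1,0,0,0,0,0,0]]' 45
python3 -m inch '[[1,0,0,0,0,0,0],[1,0,0,0,0,0,0]]'
```

```text
time: 5.18
ee_pos: [0.593, 0.2659, 0.0838]
tool_rot: [-1.101, -1.365, 1.364]
ft_force: [0.3, 0.6, 1.9]
width: 0.0137
time: 5.35
ee_pos: [0.593, 0.2659, 0.0837]
tool_rot: [-1.101, -1.365, 1.364]
ft_force: [0.8, 0.6, 2.8]
width: 0.0134
```

```bash
python3 -m inch '[[1,0,0,0.5,0,0,0],[1,0,0,1,0,0,0],[1,0,0,1.5,0,0,0],[1,0,0,2,0,0,0],[1,0,0,2,0,0,0],[1,0,0,2.5,0,0,0],[1,0,0,2.5,0,0,0],[1,0,0,3,0,0,0],[1,0,0,3,0,0,0],[1,0,0,1,0,0,0]]'
python3 -m inch '[[1,0,0,0,0,0,0],[1,0,0,0,0,0,0],[1,0,0,0,0,0,0]]'
python3 - <<'E'
from h import *
im,T,s=wrist('w5'); im=get_image('scene'); save(im,'s5'); np.savez('pics/s5.npz',**im)
E
```

```text
time: 6.18
ee_pos: [0.593, 0.2655, 0.2783]
tool_rot: [-1.103, -1.368, 1.361]
ft_force: [1.4, -0.6, 1.7]
width: 0.0135
time: 6.43
ee_pos: [0.5919, 0.2657, 0.2708]
tool_rot: [-1.099, -1.361, 1.367]
ft_force: [0.1, -0.5, -2.3]
width: 0.0135
```

View pics/w5.png

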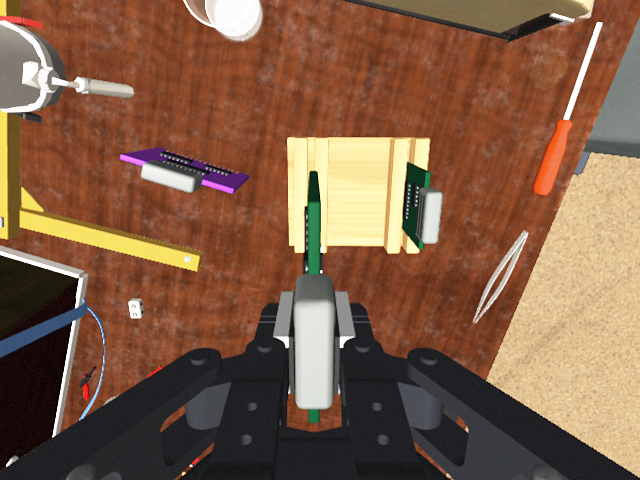

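View pics/s5.png

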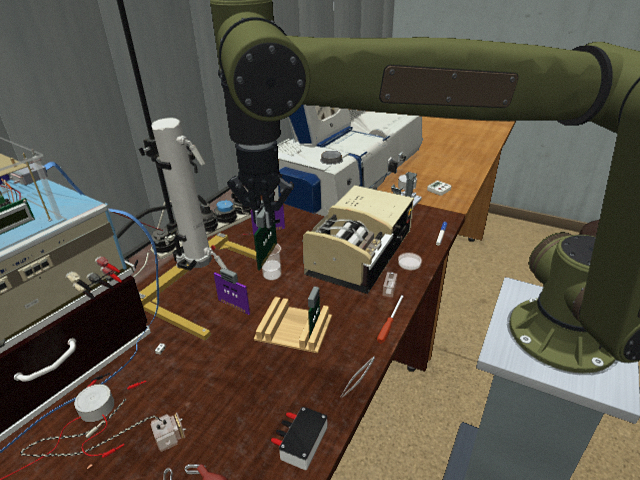

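```bash
python3 -m inch '[[1,-0.4,-1.5,0.2,0,0,-0.016],[1,-0.4,-2.5,0.2,0,0,-0.016],[1,-0.4,-3.5,0,0,0,-0.016],[1,-0.4,-3.5,0,0,0,-0.016],[1,-0.4,-3.5,0,0,0,-0.016],[1,-0.4,-3.5,0,0,0,-0.016],[1,-0.4,-3.5,0,0,0,-0.016],[1,-0.4,-3.5,0,0,0,-0.016],[1,-0.4,-3.5,0,0,0,-0.016],[1,-0.4,-3.5,0,0,0,-0.016]]'
python3 -m inch '[[1,-0.4,-3.5,0,0,0,-0.016],[1,-0.4,-3.5,0,0,0,-0.016],[1,-0.4,-3.5,0,0,0,-0.016],[1,-0.4,-3.5,0,0,0,-0.016],[1,-0.4,-3.5,0,0,0,-0.016],[1,-0.4,-3.5,0,0,0,-0.016],[1,-0.4,-3.5,0,0,0,-0.016],[1,-0.3,-3.5,0,0,0,-0.016],[1,-0.3,-3.5,0,0,0,-0.012],[1,0,-2.5,0,0,0,0]]'
python3 -m inch '[[1,0,-0.5,0,0,0,0],[1,0,0,0,0,0,0],[1,0,0,0,0,0,0],[1,0,0,0,0,0,0]]'
python3 - <<'E'
from h import *
from scipy.spatial.transform import Rotation as R
np.set_printoptions(precision=4,suppress=True)
im,T,s=wrist('w6'); print(s['ee_pos']); M=R.from_rotvec(s['tool_rot']).as_matrix(); print(M,np.degrees(np.arctan2(-M[1,2],-M[0,2])))
X=cloud(im,T).reshape(-1,3)
q=X[(X[:,2]>.086)&(X[:,2]<.105)&(abs(X[:,0]-.517)<.03)&(abs(X[:,1]+.399)<.08)];
for k in(-1,1):
    g=q[(q[:,1]+.399)*k>0]; print(len(g), g.mean(0) if len(g) else'')
E
```

```text
time: 7.37
ee_pos: [0.5517, -0.0558, 0.2762]
tool_rot: [-1.183, -1.246, 1.249]
ft_force: [0.7, -0.4, -0.6]
width: 0.0136
time: 8.2
ee_pos: [0.5173, -0.3967, 0.2757]
tool_rot: [-1.248, -1.142, 1.144]
ft_force: [0.4, 0.7, 0.3]
width: 0.0133
time: 8.53
ee_pos: [0.5188, -0.3983, 0.277]
tool_rot: [-1.248, -1.145, 1.146]
ft_force: [0.7, -0.5, -1.3]
width: 0.0138
[ 0.5188 -0.3983  0.277 ]
[[ 0.0859 -0.0005 -0.9963]
 [ 0.9963  0.0004  0.0859]
 [ 0.0003 -1.      0.0005]] -4.928106554189561
630 [ 0.5125 -0.4554  0.0926]
315 [ 0.5196 -0.3459  0.0924]
```

View pics/w6.png

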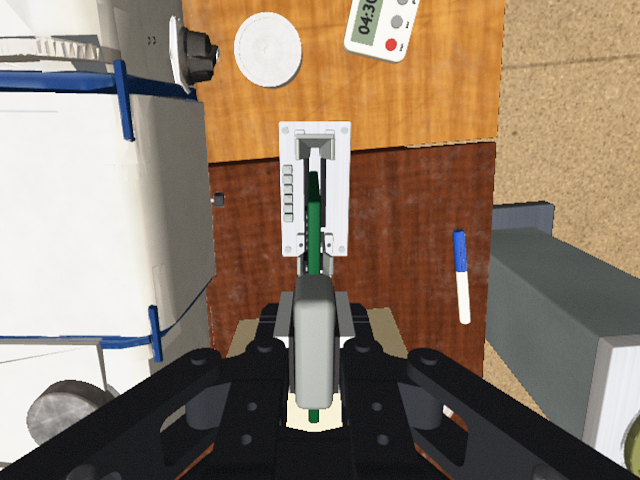

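```bash
python3 - <<'E'
from h import *
np.set_printoptions(precision=4,suppress=True)
im=dict(np.load('pics/w6.npz'));T=im['T'];s=observe()
X=cloud(im,T); v,u=np.indices(X.shape[:2])
f=im['frame'].astype(int)
m=(u>285)&(u<345)&(v>275)&(v<412)
q=X[m]; t=q[:,2].max(); 
d=q[q[:,2]>.305]; print('zmax',t,len(d))
g=d[(d[:,2]<.32)]; g=g[abs(g[:,1]-s['ee_pos'][1])<.04]; r=cv2.minAreaRect((g[:,:2]*1000).astype(np.float32)); print('bar top',np.percentile(g,[2,50,98],axis=0),r)
# green card
gm=(f[...,1]-f[...,0]>20)&(f[...,1]-f[...,2]>10)&(u>295)&(u<330); q=X[gm]; q=q[q[:,2]>.15]
print('card',len(q)); 
for lo in np.arange(.18,.30,.01):
    k=q[(q[:,2]>=lo)&(q[:,2]<lo+.01)]
    if len(k)>5: print(round(lo,2),len(k),np.percentile(k,[2,50,98],axis=0)[:, :2].ravel())
# dark card far-side edge line
im=get_image('scene'); save(im,'s6'); cv2.imwrite('pics/s6z.png',cv2.resize(im['frame'][100:240,330:470,::-1],None,fx=4,fy=4,interpolation=2)); np.savez('pics/s6.npz',**im)
E
```

```text
zmax 0.41996119208968774 6022
bar top [[ 0.5088 -0.42    0.306 ]
 [ 0.518  -0.4029  0.3104]
 [ 0.5265 -0.3793  0.3158]] ((517.9649658203125, -398.7835998535156), (44.068016052246094, 19.972869873046875), 84.42151641845703)
card 1317
0.21 21 [ 0.5127 -0.4482  0.5149 -0.448   0.5166 -0.4479]
0.22 17 [ 0.513  -0.4483  0.5148 -0.4481  0.5164 -0.4479]
0.23 22 [ 0.5126 -0.4483  0.5143 -0.4481  0.5163 -0.4477]
0.24 24 [ 0.5123 -0.4483  0.5143 -0.4481  0.5162 -0.4474]
0.25 29 [ 0.5123 -0.4482  0.5139 -0.448   0.5161 -0.4475]
0.26 46 [ 0.5123 -0.4482  0.5143 -0.448   0.5164 -0.4182]
0.27 51 [ 0.512  -0.4484  0.5143 -0.448   0.5163 -0.4476]
0.28 1099 [ 0.5123 -0.4479  0.5156 -0.4333  0.5237 -0.3502]
```

View pics/s6z.png

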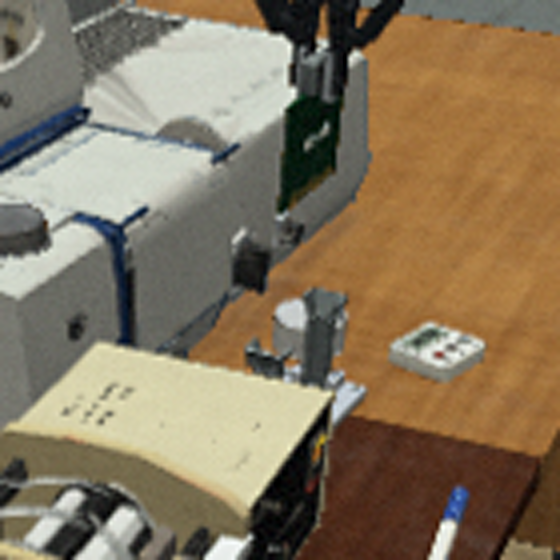

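The card hangs vertical and its edge is 1.5 mm off in x from the slot line. I'll correct that and lower it to just above the mouth.

```bash
python3 -m inch '[[1,-0.15,-0.07,-1,0,0,0],[1,0,0,-2,0,0,0],[1,0,0,-2.5,0,0,0],[1,0,0,-2,0,0,0],[1,0,0,-1.5,0,0,0],[1,0,0,-0.5,0,0,0],[1,0,0,0,0,0,0],[1,0,0,0,0,0,0],[1,0,0,0,0,0,0]]'
python3 - <<'E'
from h import *
from scipy.spatial.transform import Rotation as R
np.set_printoptions(precision=4,suppress=True)
im,T,s=wrist('w7'); print(s['ee_pos'],s['ft_force']); M=R.from_rotvec(s['tool_rot']).as_matrix(); print(np.degrees(np.arctan2(-M[1,2],-M[0,2])))
X=cloud(im,T); v,u=np.indices(X.shape[:2]); f=im['frame'].astype(int)
gm=(f[...,1]-f[...,0]>20)&(f[...,1]-f[...,2]>10)&(u>295)&(u<330); q=X[gm]; q=q[(q[:,2]>.08)&(q[:,1]<-.435)]
for lo in np.arange(.1,.2,.01):
    k=q[(q[:,2]>=lo)&(q[:,2]<lo+.01)]
    if len(k)>5: print(round(lo,2),len(k),np.percentile(k,[2,50,98],axis=0)[:, :2].ravel())
q=X.reshape(-1,3); q=q[(q[:,2]>.078)&(q[:,2]<.0975)&(q[:,1]<-.44)&(q[:,1]>-.47)&(abs(q[:,0]-.513)<.025)]
print(len(q),np.percentile(q,[1,50,99],axis=0),cv2.minAreaRect((q[:,:2]*1000).astype(np.float32)))
cv2.imwrite('pics/w7z.png',cv2.resize(im['frame'][60:300,240:400,::-1],None,fx=2.5,fy=2.5,interpolation=2))
im=get_image('scene'); cv2.imwrite('pics/s7z.png',cv2.resize(im['frame'][100:240,330:470,::-1],None,fx=4,fy=4,interpolation=2))
E
```

```text
time: 9.38
ee_pos: [0.5176, -0.4002, 0.184]
tool_rot: [-1.251, -1.146, 1.145]
ft_force: [0.0, 0.3, -0.5]
width: 0.0139
[ 0.5176 -0.4002  0.184 ] [ 0.0224  0.3175 -0.5457]
-4.968544730137426
0.12 20 [ 0.5112 -0.4503  0.513  -0.45    0.5149 -0.4495]
0.13 16 [ 0.5114 -0.4504  0.513  -0.45    0.5148 -0.4497]
0.14 23 [ 0.5113 -0.4503  0.5132 -0.45    0.5151 -0.4497]
0.15 28 [ 0.5113 -0.4502  0.5132 -0.4499  0.515  -0.4496]
0.16 30 [ 0.5114 -0.4501  0.5129 -0.4499  0.5149 -0.4496]
0.17 38 [ 0.5111 -0.4502  0.5131 -0.4499  0.5147 -0.4495]
0.18 54 [ 0.5111 -0.4501  0.5131 -0.4499  0.515  -0.4495]
0.19 543 [ 0.5109 -0.4499  0.5134 -0.4428  0.516  -0.4353]
1575 [[ 0.4962 -0.4647  0.0785]
 [ 0.5124 -0.4551  0.0928]
 [ 0.5297 -0.4426  0.0959]] ((512.75244140625, -453.49383544921875), (21.382282257080078, 34.07290267944336), 85.0363540649414)
```

View pics/w7z.png

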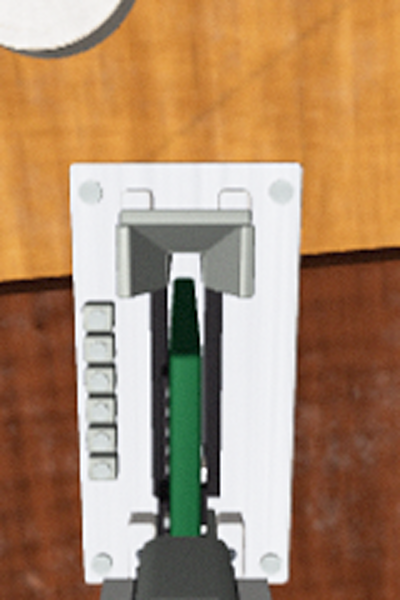

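View pics/s7z.png

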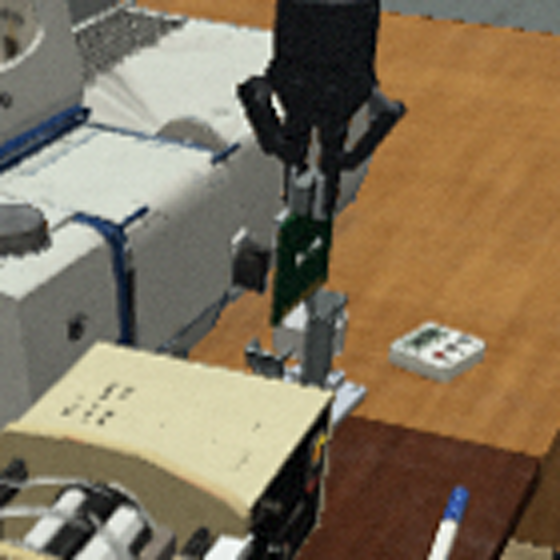

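The card is aligned in x within about 0.2 mm and needs +1 mm in y. I'll lower it into the guides with a force check.

```bash
python3 -m inch '[[1,0,0.1,-0.5,0,0,0],[1,0,0,-0.7,0,0,0],[1,0,0,-0.7,0,0,0],[1,0,0,-0.7,0,0,0],[1,0,0,-0.6,0,0,0],[1,0,0,-0.4,0,0,0],[1,0,0,-0.4,0,0,0],[1,0,0,0,0,0,0]]'
python3 -m inch '[[1,0,0,0,0,0,0],[1,0,0,0,0,0,0]]'
```

```text
time: 10.15
ee_pos: [0.5168, -0.3987, 0.141]
tool_rot: [-1.247, -1.144, 1.145]
ft_force: [-0.0, -0.3, -1.6]
width: 0.0132
time: 10.32
ee_pos: [0.5173, -0.3991, 0.1427]
tool_rot: [-1.25, -1.145, 1.145]
ft_force: [0.3, 0.9, -0.5]
width: 0.0137
```

```bash
python3 -m inch '[[1,0,0,-0.6,0,0,0],[1,0,0,-0.7,0,0,0],[1,0,0,-0.7,0,0,0],[1,0,0,-0.5,0,0,0],[1,0,0,0,0,0,0]]'
python3 -m inch '[[1,0,0,-0.5,0,0,0],[1,0,0,-0.6,0,0,0],[1,0,0,-0.6,0,0,0],[1,0,0,-0.4,0,0,0],[1,0,0,0,0,0,0],[1,0,0,0,0,0,0]]'
python3 - <<'E'
from h import *
im,T,s=wrist('w8'); print(s['ee_pos'],s['ft_force'])
im=get_image('scene'); cv2.imwrite('pics/s8z.png',cv2.resize(im['frame'][100:240,330:470,::-1],None,fx=4,fy=4,interpolation=2))
E
```

```text
time: 10.73
ee_pos: [0.5164, -0.3984, 0.1149]
tool_rot: [-1.246, -1.143, 1.145]
ft_force: [0.2, 0.2, -1.4]
width: 0.0134
time: 11.23
ee_pos: [0.517, -0.3989, 0.0959]
tool_rot: [-1.248, -1.144, 1.145]
ft_force: [-0.6, 0.0, -0.1]
width: 0.0131
[ 0.51698134 -0.39890993  0.09589666] [-0.55347731  0.03369265 -0.06171432]
```

View pics/s8z.png

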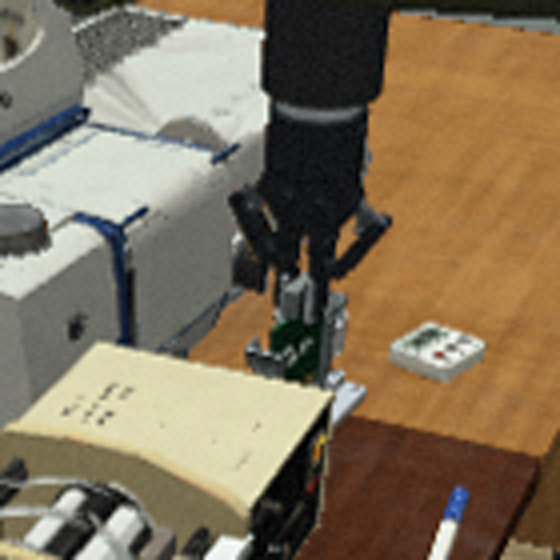

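View pics/w8.png

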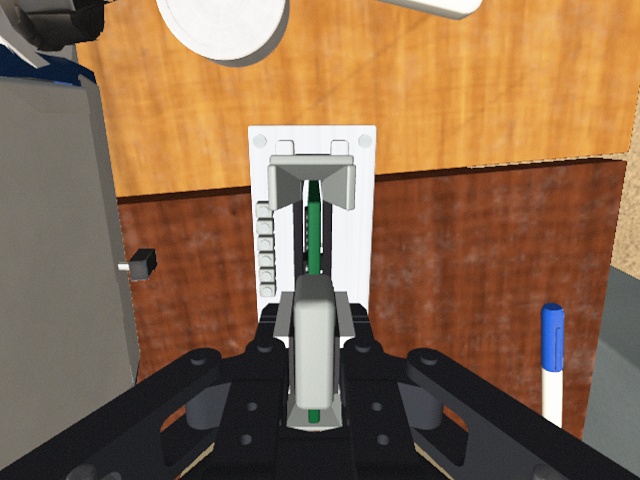

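The card is inside both channels with about 10 mm to go, so I'll continue slowly.

```bash
python3 -m inch '[[1,0,0,-0.2,0,0,0],[1,0,0,-0.2,0,0,0],[1,0,0,-0.2,0,0,0],[1,0,0,-0.1,0,0,0],[1,0,0,-0.1,0,0,0],[1,0,0,0,0,0,0],[1,0,0,0,0,0,0]]'
python3 -m inch '[[1,0,0,-0.1,0,0,0],[1,0,0,0,0,0,0],[1,0,0,0,0,0,0]]'
```

```text
time: 11.92
ee_pos: [0.5171, -0.399, 0.0882]
tool_rot: [-1.249, -1.145, 1.145]
ft_force: [-0.6, 0.5, -0.2]
width: 0.0135
time: 12.17
ee_pos: [0.5171, -0.3989, 0.0872]
tool_rot: [-1.249, -1.145, 1.145]
ft_force: [0.2, -0.4, -0.1]
width: 0.0136
```

```bash
python3 -m inch '[[1,0,0,-0.05,0,0,0],[1,0,0,-0.05,0,0,0],[1,0,0,0,0,0,0],[1,0,0,0,0,0,0]]'
python3 -m inch '[[1,0,0,-0.05,0,0,0],[1,0,0,-0.05,0,0,0],[1,0,0,0,0,0,0],[1,0,0,0,0,0,0]]'
```

```text
time: 12.5
ee_pos: [0.5172, -0.3989, 0.0862]
tool_rot: [-1.249, -1.145, 1.145]
ft_force: [0.2, 0.5, -0.1]
width: 0.0135
time: 12.83
ee_pos: [0.5172, -0.399, 0.0857]
tool_rot: [-1.25, -1.145, 1.145]
ft_force: [0.5, 1.7, 1.8]
width: 0.0134
```

```bash
python3 -m inch '[[1,0,0,-0.05,0,0,0],[1,0,0,0,0,0,0],[1,0,0,0,0,0,0]]'
python3 - <<'E'
from h import *
im,T,s=wrist('w9'); print(s['ee_pos'],s['ft_force'])
X=cloud(im,T);v,u=np.indices(X.shape[:2]); q=X[(u>302)&(u<326)&(v>282)&(v<400)]; print(np.percentile(q[:,2],[5,50,95]))
f=im['frame'].astype(int); g=X[(f[...,1]-f[...,0]>20)&(f[...,1]-f[...,2]>10)&(u>295)&(u<330)]; print('green z',np.percentile(g[:,2],[50,90,98]))
E
```

```text
time: 13.08
ee_pos: [0.5173, -0.3991, 0.0857]
tool_rot: [-1.25, -1.145, 1.145]
ft_force: [-2.0, 1.8, 5.1]
width: 0.0131
[ 0.51731992 -0.39907406  0.08573359] [-2.00776736  1.77308459  5.11234743]
[0.10939072 0.11918583 0.12019961]
green z [0.09506733 0.09604051 0.09671726]
```

View pics/w9.png

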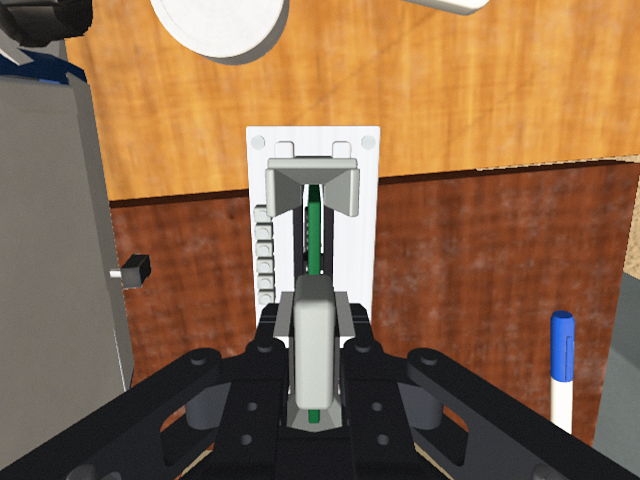

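Bar top measures 0.119 m and card top 0.095 m, both as expected when seated. I'll release it.

```bash
python3 -m inch '[[2,0,0,0.05,0,0,0],[3,0,0,0,0,0,0],[4,0,0,0,0,0,0],[5,0,0,0,0,0,0],[5,0,0,0,0,0,0],[5,0,0,0,0,0,0]]'
python3 -m inch '[[5,0,0,0.5,0,0,0],[5,0,0,1,0,0,0],[5,0,0,2,0,0,0],[5,0,0,3,0,0,0],[5,0,0,3,0,0,0],[5,0,0,3,0,0,0],[5,0,0,1.5,0,0,0],[5,0,0,0,0,0,0],[5,0,0,0,0,0,0],[5,0,0,0,0,0,0]]'
python3 - <<'E'
from h import *
np.set_printoptions(precision=4,suppress=True)
im,T,s=wrist('w10'); print(s['ee_pos'],s['ft_force'])
X=cloud(im,T);q=X.reshape(-1,3); q=q[(abs(q[:,0]-.517)<.03)&(abs(q[:,1]+.399)<.05)&(q[:,2]>.112)&(q[:,2]<.13)]
print(q.mean(0),cv2.minAreaRect((q[:,:2]*1000).astype(np.float32)))
v,u=np.indices(X.shape[:2]);f=im['frame'].astype(int); g=X[(f[...,1]-f[...,0]>20)&(f[...,1]-f[...,2]>10)&(abs(X[...,0]-.517)<.03)&(X[...,2]>.08)]
for k in(-1,1):
  h=g[(g[:,1]+.399)*k>0.03]; print('card top end',len(h),h.mean(0) if len(h) else '', h[:,1].min() if k<0 else (h[:,1].max() if len(h) else ''))
a=get_image('scene')['frame'][90:350,200:480,::-1]; cv2.imwrite('pics/s10.png',cv2.resize(a,None,fx=2.3,fy=2.3,interpolation=2))
E
```

```text
time: 13.63
ee_pos: [0.517, -0.3989, 0.085]
tool_rot: [-1.249, -1.145, 1.145]
ft_force: [0.3, 0.6, -0.1]
width: 0.0497
time: 14.47
ee_pos: [0.517, -0.3987, 0.2249]
tool_rot: [-1.248, -1.145, 1.145]
ft_force: [0.7, 0.2, -0.5]
width: 0.0497
[ 0.517  -0.3987  0.2249] [ 0.6509  0.1955 -0.4886]
[ 0.5188 -0.401   0.1186] ((518.9786987304688, -399.3791198730469), (44.30907440185547, 14.40815544128418), 85.01323699951172)
card top end 203 [ 0.5148 -0.4397  0.0953] -0.4769107132248342
card top end 151 [ 0.5221 -0.3586  0.0935] -0.3426875679011163
```

View pics/w10.png

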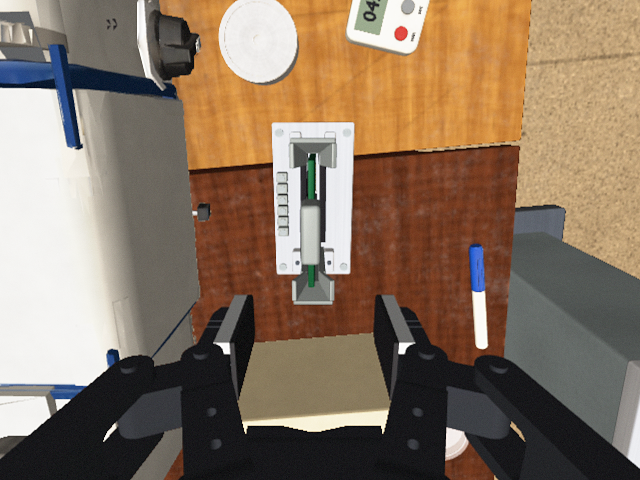

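View pics/s10.png

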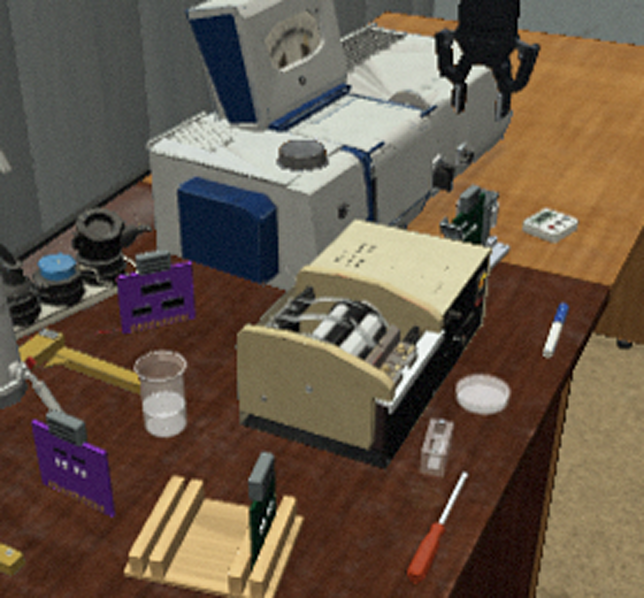

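The card is seated at px (311,215), with its bar top at 0.1186 m. The narrow card is still in its groove, and the gripper is clear.

```bash
python3 -c "
from plant import *
print(observe()['time']); print(finish_job())"
```

```text
14.5667
the job is handed in; nothing more can be done
None
```

The wide card is fully seated in the guide frame and released, and the job was handed in at 14.6 s of the 51 s allowed. I took the card from the far groove by its grip bar, carried it over the pump case and lowered it slowly into the channels.

- **Seating:** contact with the base came at the expected height, with about 5 N on the wrist. After release the bar top measured 0.1186 m against an expected 0.119 m, and the bar lay at 85.0°, parallel to the slot. The bar centre read (0.519, −0.399) against the frame centre of (0.517, −0.399). That 1.7 mm in x is within the play in the channels and the camera accuracy.
- **Narrow card:** the last scene picture shows it still standing in its groove, and the gripper clear of everything.
- **Disagreements:** the top camera and the wrist camera differed by about 5 mm in y for both cards and the frame. I used only the wrist camera for the grasp and the placing. The far-end reading of the card's top edge was spoiled by pixels from the frame, so I did not use it.

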